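# Index a drilling table to its next hole

### The job

A flange is being drilled hole by hole on the indexing table. With the fingertips alone, press in the spring plunger on the table's arm and swing the table clockwise (seen from above) to the very next hole of the index ring, so that the plunger springs fully up into that hole and the next undrilled mark of the flange stands under the drill bush. Grip and force nothing, let go at the end, and leave the loose spanner, bolt and nut lying where they are.

Things in the scene. Friction and masses are not known exactly. Their poses are not given: they have to be found in the camera images.
- index_base: fixed grey round casting of the indexing table, 280 mm across, four low lugs reaching 167 mm from the centre; origin at the centre of its underside on the bench. On it a steel index ring with a circular slot, 11 mm wide, 110 mm in radius, widened to eight round 20 mm holes 45 degrees apart. The bush's bracket, 128 mm high, stands on the side away from the plunger and its way to the next hole
- table_axis (a point): point on the table's vertical turning axis, at the level of the index ring's top face (48 mm above the bench). Within 65 mm of the axis the table with its flange, washer and clamping nut is at most 116 mm high (bracket and bush apart); from there to the plunger's housing at most 80 mm
- plunger_top (a point): centre of the flat top of the plunger's black button, 30 mm diameter, 110 mm from the axis, 96 mm above the bench when up; moves with it. It stands 12 mm out of a round steel housing (42 mm diameter, top at 84 mm) on the table's radial arm. Pressing straight down takes about 4 N at first, 7 N fully in (11 mm). A fingertip pressing it drags the table round by friction: 1 to 3 N sideways
- next_index_hole (a point): centre of the index hole that the plunger must end in, on the ring's top face (48 mm above the bench): 45 degrees clockwise from the plunger's start, 110 mm from the axis
- drill_bush (a point): centre of the lower end of the fixed drill bush, a 17 mm steel sleeve over the flange, 103 mm above the bench (its collar's top at 137 mm), 47 mm from the axis
- next_mark (a point): the next undrilled mark (a small centre-punched dot) on the top of the aluminium flange (124 mm diameter, top 80 mm above the bench, bolted on the table), 47 mm from the axis; it turns with the table
- turntable (a joint): turn of the table, rad: 0 at the start hole, growing clockwise seen from above; 0.785 at the next hole. About 0.012 rad of play each way in a hole. Locked while the plunger is up in a hole; otherwise it stays where it is left
- plunger (a joint): how far the plunger is pressed in, m: 0 fully up, 0.011 fully in. Its 18 mm shoulder leaves the hole at 0.0075 and it springs up by itself; let go between two holes it stays under the ring at about 0.0075 and slides along until a hole comes. Its bevelled edge draws it into a hole from up to 2 mm off centre
- spanner: loose steel spanner, 190 x 33 x 8 mm, lying beside the table; origin at the middle of its underside, long axis its y
- loose_bolt: loose steel bolt, 66 mm long, lying beside the table; origin at the middle of its underside
- loose_nut: loose steel nut, 22 mm, lying beside the table; origin at the middle of its underside

How it is judged:
On the way, in this order (a step that is already met when the one before it is completed fails the run):
1. the plunger is pressed in by the fingers at the start hole, its shoulder out of the hole (value of joint plunger above 0.0072 m and contact force between the fingers and plunger above 1 N and value of joint turntable below 0.1 rad), for 0.1 s.
2. with the plunger in, the table is on its way to the next hole (value of joint plunger above 0.005 m and value of joint turntable above 0.35 rad), for 0.1 s.
At the end, for the whole second after the job is handed in: the table stands one hole clockwise of its start (0.785 rad, within 0.03 rad), at rest, the plunger is fully up in that hole (within 1.5 mm), and the next undrilled mark is within 2.5 mm of the drill bush's centre line (value of joint turntable between 0.755 and 0.815 rad and value of joint plunger below 0.0015 m and horizontal distance between next_mark and drill_bush below 0.0025 m and velocity of joint turntable between -0.02 and 0.02 rad/s); the robot touches nothing.
It fails at once if the fixture is gripped or forced: the fingers press on it with more than 35 N (contact force between the fingers and index_base above 35 N).
It fails at once if the loose spanner is shifted or lifted by more than 15 mm (distance of spanner from where it was at the start of the episode above 0.015 m).
It fails at once if the loose bolt is shifted or lifted by more than 15 mm (distance of loose_bolt from where it was at the start of the episode above 0.015 m).
It fails at once if the loose nut is shifted or lifted by more than 15 mm (distance of loose_nut from where it was at the start of the episode above 0.015 m).
It also fails if it takes over 35 s, if anything falls off the work surface, if the arm or the gripper's body presses on something with over 40 N, if the wrist force passes 120 N, or if a joint passes its speed limit or range.

### The arm

A 6-joint arm with a two-finger parallel gripper is mounted at the origin on a cart in front of the work surface, level with it; the furniture and walls round the work are solid. World frame = base frame: x ahead of the robot, y to its left, z up, the work surface at z = 0. Lengths are in m, angles in rad, forces in N, time in s.
With the tool pointing down it reaches from about 0.3 to 0.875 m from the base axis. Payload 6.4 kg.
Tool frame: the origin (TCP) lies on the mounting face of the last link; the fingertips stand 173 mm ahead of it and the grasp point (between the pads) lies 155 mm ahead of it (ctrl.grip_point_offset is the distance from the TCP to the grasp point, in m); z points along the fingers, y is the line along which they close (so a half turn about z gives the same grasp; the last joint's range is limited). The gripper opens to 85 mm and grips with 20 to 120 N. Pads are 22 mm wide; open, the fingers measure 114 mm over their backs; the gripper's body (76 mm by 85 mm) begins 54 mm behind the grasp point. The pads swing forward as they close: fully open they stand 13 mm farther back than shut.
Start: joints at [-1.548, 0.181, 1.607, -0, 1.354, -0.206], TCP at [0.13, -0.56, 0.405] pointing down, gripper open.
Joint ranges: [-2.99, 2.99], [-0.89, 2.07], [0.3, 2.58], [-1.14, 4.28], [0, 2.63], [-3.12, 3.12]. Speed limits (rad/s): [2.57, 2.57, 3.01, 3.14, 3.14, 3.14].

### API

Orientations are given as a unit quaternion [w, x, y, z].
In Python, from bench import status, imaging, ctrl, models gives the robot as it stands.
- The arm moves only by the tool send_rows, never from a script. Its argument "commands" is a list that holds one entry, the list of rows, each a list of 6 numbers: the shift along the tool's x, y, z normalised to -1 to 1, where 1 is 3 cm, then the turn, a rotation vector about the tool's x, y, z normalised to -1 to 1, where 1 is 0.1 rad. A call has 1 to 8 rows; each row shifts and turns the commanded pose from where the row before left it, along the tool's axes as they then stand; what a row does not reach is not made up. A row lasts 1/12 s, in which the tool goes at most 41.7 mm and 7.16 degrees, less where a joint would pass 70% of its speed; a pose out of reach is approached as far as the arm can. A call with a number of a shift or a turn outside -1 to 1 is refused whole. A call with a gripper value outside its range is refused whole. "jaw" is the opening, from 0 (shut) to 1 (fully open), set as the call begins (left out, the last holds). The fingers move at their own pace and stop on an object; the grip force is fixed at half the most. Time passes only in rows, so rows that do not move let the fingers close. It gives the time, the measured TCP pose, the force, the opening and the grip force at its end, in the units of the state.
- status.get_obs(): the state, without advancing time (a new reading comes with each control period).
- imaging.camera(name): name is "scene" or "side" or "wrist"; returns a dict with "image" (480x640x3 uint8, blue, green, red), "depth" (480x640 float32, m along the optical axis (not along the pixel's ray), 0 where there is no reading), "mtx" (3x3 intrinsics, pixels), "pose" (4x4, takes a point from camera to world coordinates). Camera axes: x right, y down, z forward; pixel columns grow to the right and rows downward; lengths in m; the calibration is good to about 2 mm. A picture is of the moment at which its call begins.
- ctrl.hand_in(): hands the job in; it is judged then, once.
Trained networks look in a picture, given as the dict that the camera call returned (one of the last four; its "shot" number tells which), for a name from the list of things; names that differ only in an ending like _2 or _b are one class to them, and where a whole thing is asked for, a point or a joint stands for the part that bears it (a point fixed in the world has none). Each returns a list of dicts, best first, with "confidence" (0 to 1); they miss things now and then, are a little off and sometimes report something else, mostly with a low value. They report only what shows in the picture. A call takes as long as a camera call.
- models.recognise(picture, name): "centre" ([column, row] in pixels, amid what is visible of it).
- models.regions_of(picture, name): "region" (480x640 bool, what is visible of it) and "centre" ([column, row] in pixels, amid what is visible of it).
The state is a dict: "time_s": time; "q": joint angles; "dq": joint speeds; "joint_efforts": joint torques, N m; "eef_pos": TCP position; "eef_rot": TCP orientation; "wrist_force": force on the tool from outside, world axes, zero at the start; "torque": the same for the moment, N m; "opening": opening from 0.0 (shut) to 1.0 (fully open); "grasp_force": force on a finger pad.
Only numpy, scipy, OpenCV 4.12 (cv2) and the standard library are available. Lean on these libraries where they do the work, as an engineer would, in place of code of your own. Each camera call takes 0.05 s, during which the arm holds its last target. There are 200 camera calls.

## Working session

There is one attempt and no reset: what is moved stays moved. The work goes in short steps, Python scripts to look and compute and a tool call to move; the robot and the scene stay as the last step left them, time stands still between calls to the robot, and variables do not carry over. Pictures are saved under pics/ and viewed, at most 10 in all, crops included, and the job is handed in when it is done.

Besides the shell and the picture viewer there is one more tool, called after "Call:" as a command line: name --argument value ..., lists and objects as JSON in quotes. send_rows: Moves the arm, as the interface text tells. Its arguments: {"type":"object","properties":{"commands":{"type":"array"},"jaw":{"type":"number"}},"required":["commands"]}

```bash
mkdir -p pics; cat > h.py <<'E'
import numpy as np, cv2
from bench import status, imaging, ctrl, models
def px2w(p,c,r,z=None):
    K,P=p["mtx"],p["pose"]; d=np.array([(c-K[0,2])/K[0,0],(r-K[1,2])/K[1,1],1.])
    if z is None:
        s=p["depth"][int(round(r)),int(round(c))]
    else:
        s=(z-P[2,3])/(P[:3,:3]@d)[2]
    return P[:3,:3]@(d*s)+P[:3,3]
E
python3 - <<'E'
from h import *
np.set_printoptions(precision=4,suppress=True)
o=status.get_obs(); print(o["time_s"],o["eef_pos"],o["eef_rot"],o["wrist_force"],ctrl.grip_point_offset)
Z=dict(plunger_top=.096,table_axis=.048,next_index_hole=.048,drill_bush=.103,next_mark=.08,index_base=None,spanner=None,loose_bolt=None,loose_nut=None)
for n in ["scene","side"]:
    p=imaging.camera(n); cv2.imwrite(f"pics/{n}0.png",p["image"])
    for k,z in Z.items():
        for r in models.recognise(p,k)[:2]:
            print(n,k,round(r["confidence"],2),np.round(r["centre"]),px2w(p,*r["centre"],z),px2w(p,*r["centre"]))
E
```

```text
0.0 [ 0.1304 -0.5598  0.4038] [-0.0009  0.9935  0.1141  0.0001] [0.7553 0.5677 0.3548] 0.1547
scene plunger_top 0.55 [366. 286.] [ 0.5453 -0.2902  0.096 ] [ 0.5433 -0.2922  0.0993]
scene table_axis 0.71 [320. 282.] [ 0.5209 -0.205   0.048 ] [ 0.5025 -0.2285  0.0818]
scene next_index_hole 0.94 [321. 278.] [ 0.5265 -0.1998  0.048 ] [ 0.5091 -0.2219  0.0794]
scene drill_bush 0.94 [321. 280.] [ 0.4933 -0.2408  0.103 ] [ 0.5054 -0.2254  0.0809]
scene next_mark 0.83 [320. 270.] [ 0.5184 -0.2068  0.08  ] [ 0.5179 -0.2074  0.0809]
scene index_base 0.97 [320. 279.] [ 0.5058 -0.2228  0.0809] [ 0.5058 -0.2228  0.0809]
scene spanner 0.91 [367. 389.] [ 0.4632 -0.3902  0.0049] [ 0.4632 -0.3902  0.0049]
scene spanner 0.18 [261. 389.] [ 0.3394 -0.2848  0.0002] [ 0.3394 -0.2848  0.0002]
scene loose_bolt 0.59 [429. 330.] [ 0.6193 -0.3729  0.0016] [ 0.6193 -0.3729  0.0016]
scene loose_nut 0.27 [323. 280.] [ 0.5087 -0.2262  0.08  ] [ 0.5087 -0.2262  0.08  ]
side plunger_top 0.57 [338. 214.] [ 0.5495 -0.2804  0.096 ] [ 0.5483 -0.2765  0.0984]
side table_axis 0.6 [325. 280.] [ 0.5311 -0.1397  0.048 ] [ 0.522  -0.1126  0.0706]
side next_index_hole 0.91 [325. 285.] [ 0.527  -0.1279  0.048 ] [ 0.5191 -0.1044  0.068 ]
side drill_bush 0.97 [323. 283.] [ 0.5094 -0.067   0.103 ] [ 0.5237 -0.109   0.0676]
side next_mark 0.69 [330. 260.] [ 0.526  -0.1566  0.08  ] [ 0.5232 -0.1479  0.0867]
side index_base 0.64 [325. 283.] [ 0.5204 -0.111   0.0668] [ 0.5204 -0.111   0.0668]
side index_base 0.46 [338. 212.] [ 0.5505 -0.2844  0.0961] [ 0.5505 -0.2844  0.0961]
side spanner 0.7 [395. 236.] [ 0.4544 -0.3794  0.0011] [ 0.4544 -0.3794  0.0011]
side loose_nut 0.58 [445. 269.] [ 0.3408 -0.2832  0.0083] [ 0.3408 -0.2832  0.0083]
```

View pics/scene0.png

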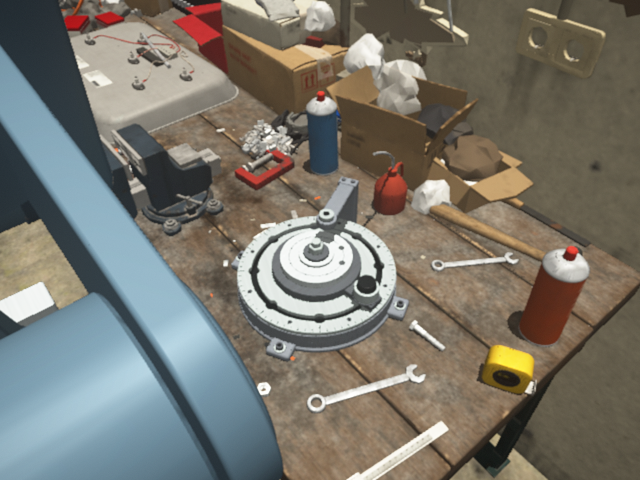

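View pics/side0.png

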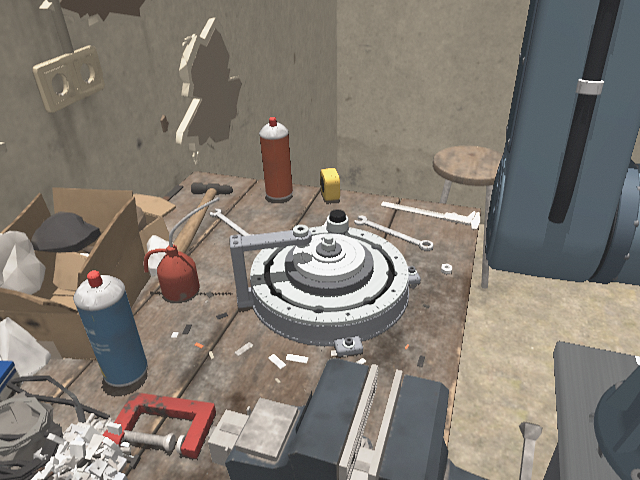

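Scene: black button at about (367,284), nut on the axis at (316,245), bush at (326,215). Clockwise takes the plunger toward the robot (-x), and the bracket is on the +y side, clear of that path. Next I fit the axis and button from depth.

```bash
cat > fit.py <<'E'
from h import *
from scipy.optimize import least_squares
np.set_printoptions(precision=4,suppress=True)
def cloud(p):
    v,u=np.mgrid[:480,:640]; K=p["mtx"]; d=p["depth"]
    X=np.stack([(u-K[0,2])/K[0,0]*d,(v-K[1,2])/K[1,1]*d,d],-1)
    return X@p["pose"][:3,:3].T+p["pose"][:3,3]
def button(p,W,guess,ztop=.096):
    dark=p["image"].max(2)<70
    m=dark&(np.hypot(*(W[...,:2]-guess).transpose(2,0,1))<.03)&(abs(W[...,2]-ztop)<.004)&(p["depth"]>0)
    if m.sum()<5: return None
    (c,r),rad=cv2.minEnclosingCircle(W[m][:,:2].astype(np.float32))
    return m.sum(),W[m].mean(0),np.array([c,r]),rad
def circ(W,c0,z,R,tol=.004):
    # flat disc top at z, radius R: fit the edge of its points
    m=(abs(W[...,2]-z)<tol)&(np.hypot(W[...,0]-c0[0],W[...,1]-c0[1])<R+.012)
    q=W[m][:,:2]
    a=np.arctan2(*(q-c0).T[::-1]); r=np.hypot(*(q-c0).T); e=[]
    for k in np.linspace(-np.pi,np.pi,73)[:-1]:
        s=(a>=k)&(a<k+np.pi/36)
        if s.sum()>2:
            i=np.argmax(r[s]); e.append(q[s][i])
    e=np.array(e)
    f=least_squares(lambda x:np.hypot(*(e-x[:2]).T)-x[2],[*c0,R],loss="soft_l1",f_scale=.001)
    return f.x,len(e),np.median(W[m][:,2])
E
python3 - <<'E'
from fit import *
for n in ["scene","side"]:
    p=imaging.camera(n); W=cloud(p)
    print(n,"button",button(p,W,np.array([.547,-.283])))
    c=np.array([.525,-.175])
    for _ in range(3):
        f=circ(W,c,.08,.062); c=f[0][:2]
    print("flange",f)
    for _ in range(2): g=circ(W,c,.048,.135)
    print("ring",g)
    m=(W[...,2]>.1)&(W[...,2]<.118)&(np.hypot(W[...,0]-c[0],W[...,1]-c[1])<.02); print("nut",W[m].mean(0),m.sum())
    m=(W[...,2]>.132)&(W[...,2]<.142)&(np.hypot(W[...,0]-c[0],W[...,1]-c[1])<.075); print("bush?",W[m].mean(0),m.sum())
    for b in models.regions_of(p,"plunger_top")[:1]:
        m=b["region"]; print("reg",m.sum(),W[m].mean(0),np.percentile(W[m],[5,50,95],axis=0))
E
```

```text
scene button (np.int64(203), array([ 0.5495, -0.2866,  0.0966]), array([ 0.55  , -0.2857]), 0.014704449102282524)
flange (array([ 0.5357, -0.176 ,  0.0623]), 72, np.float64(0.0813087075922111))
ring (array([ 0.5359, -0.1761,  0.1391]), 71, np.float64(0.04926147095105027))
nut [ 0.5328 -0.1793  0.1093] 165
bush? [ 0.5754 -0.155   0.1374] 163
reg 249 [ 0.5485 -0.2886  0.0984] [[ 0.5386 -0.2983  0.0895]
 [ 0.5499 -0.2874  0.0967]
 [ 0.5626 -0.2741  0.0989]]
side button (np.int64(111), array([ 0.5501, -0.2792,  0.0957]), array([ 0.5503, -0.2817]), 0.014650930650532246)
flange (array([ 0.5345, -0.1744,  0.0618]), 71, np.float64(0.08036543483716635))
ring (array([ 0.5347, -0.1748,  0.1388]), 65, np.float64(0.048284234424711026))
nut [ 0.5338 -0.1708  0.1083] 156
bush? [ 0.5754 -0.1498  0.1366] 140
reg 169 [ 0.5473 -0.2698  0.1001] [[ 0.5377 -0.2943  0.0876]
 [ 0.5495 -0.2772  0.0955]
 [ 0.5632 -0.2687  0.0978]]
```

Both cameras agree. The axis is at (0.535,-0.175) and the button at (0.550,-0.284), a radius of 110 mm, at -82.3°. Now I shut the fingers and move above the button.

Call:
send_rows --commands '[[[0.785, -0.289, 0, 0, 0, 0], [0.785, -0.289, 0, 0, 0, 0], [0.785, -0.289, 0, 0, 0, 0], [0.785, -0.289, 0, 0, 0, 0], [0.785, -0.289, 0, 0, 0, 0], [0.785, -0.289, 0, 0, 0, 0]]]' --jaw 0

```text
time_s: 1.7
eef_pos: [0.2571, -0.4766, 0.4048]
eef_rot: [0.0, 0.993, 0.114, 0.0]
wrist_force: [0.1, 0.2, -0.2]
opening: 0.139
grasp_force: 0.0
```

Call:
send_rows --commands '[[[0.785, -0.289, 0, 0, 0, 0], [0.785, -0.289, 0, 0, 0, 0], [0.785, -0.289, 0, 0, 0, 0], [0.785, -0.289, 0, 0, 0, 0], [0.785, -0.289, 0, 0, 0, 0], [0.785, -0.289, 0, 0, 0, 0]]]'

```text
time_s: 2.2
eef_pos: [0.383, -0.3938, 0.4048]
eef_rot: [0.0, 0.993, 0.114, 0.0]
wrist_force: [0.3, -0.1, 1.2]
opening: -0.007
grasp_force: 0.0
```

Call:
send_rows --commands '[[[0.785, -0.289, 0.3, 0, 0, 0], [0.785, -0.289, 0.3, 0, 0, 0], [0.785, -0.289, 0.3, 0, 0, 0], [0.785, -0.289, 0.3, 0, 0, 0], [0.785, -0.289, 0.3, 0, 0, 0], [0.785, -0.289, 0.3, 0, 0, 0], [0.785, -0.289, 0.3, 0, 0, 0], [0.785, -0.289, 0.3, 0, 0, 0]]]'

```text
time_s: 2.87
eef_pos: [0.5508, -0.2835, 0.3323]
eef_rot: [0.0, 0.993, 0.114, 0.0]
wrist_force: [-0.9, -0.5, 0.3]
opening: 0.001
grasp_force: 0.0
```

Call:
send_rows --commands '[[[0, 0, 0, 0, 0, 0], [0, 0, 0, 0, 0, 0], [0, 0, 0, 0, 0, 0]]]'

```text
time_s: 3.12
eef_pos: [0.5496, -0.2845, 0.3327]
eef_rot: [0.0, 0.993, 0.114, -0.0]
wrist_force: [-0.3, -0.2, 0.0]
opening: -0.001
grasp_force: 0.0
```

```bash
python3 - <<'E'
from fit import *
a=imaging.camera("scene")["image"][180:360,260:460]; b=imaging.camera("side")["image"][120:300,240:440]
cv2.imwrite("pics/above.png",np.hstack([cv2.resize(x,None,fx=2,fy=2) for x in(a,b)]))
E
```

```text
(no output)
```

View pics/above.png

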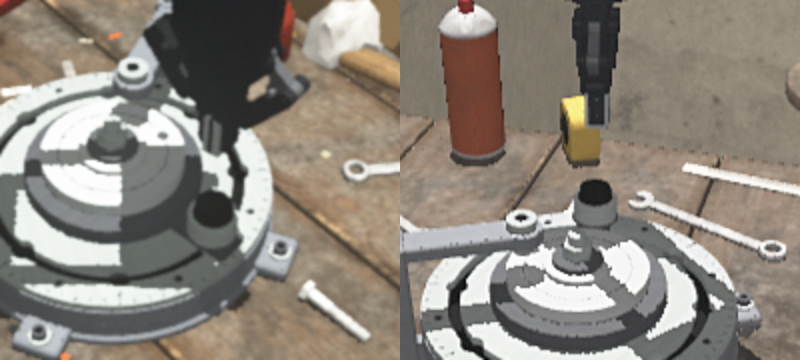

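The shut fingertips stand squarely over the button in both views (crop pixels about (215,150) and (597,125)). I descend to just above it.

Call:
send_rows --commands '[[[0, 0, 0.4, 0, 0, 0], [0, 0, 0.4, 0, 0, 0], [0, 0, 0.4, 0, 0, 0], [0, 0, 0.4, 0, 0, 0], [0, 0, 0.2, 0, 0, 0], [0, 0, 0.1, 0, 0, 0], [0, 0, 0, 0, 0, 0], [0, 0, 0, 0, 0, 0]]]'

```text
time_s: 3.88
eef_pos: [0.55, -0.2844, 0.2757]
eef_rot: [-0.0, 0.993, 0.114, -0.0]
wrist_force: [-0.1, 1.3, 0.6]
opening: 0.001
grasp_force: 0.0
```

Call:
send_rows --commands '[[[0, 0, 0.1, 0, 0, 0], [0, 0, 0.1, 0, 0, 0], [0, 0, 0, 0, 0, 0], [0, 0, 0, 0, 0, 0]]]'

```text
time_s: 4.22
eef_pos: [0.5499, -0.2843, 0.2698]
eef_rot: [0.0, 0.993, 0.114, 0.0]
wrist_force: [0.5, -0.2, -0.3]
opening: 0.002
grasp_force: 0.0
```

Call:
send_rows --commands '[[[0, 0, 0.1, 0, 0, 0], [0, 0, 0, 0, 0, 0], [0, 0, 0, 0, 0, 0]]]'

```text
time_s: 4.47
eef_pos: [0.55, -0.2844, 0.2673]
eef_rot: [0.0, 0.993, 0.114, 0.0]
wrist_force: [-0.8, 0.8, 5.3]
opening: 0.002
grasp_force: 2.2
```

Call:
send_rows --commands '[[[0, 0, 0.1, 0, 0, 0], [0, 0, 0, 0, 0, 0], [0, 0, 0, 0, 0, 0]]]'

```text
time_s: 4.72
eef_pos: [0.5501, -0.2844, 0.2643]
eef_rot: [0.0, 0.993, 0.114, 0.0]
wrist_force: [0.3, 0.8, 5.5]
opening: 0.002
grasp_force: 2.7
```

Call:
send_rows --commands '[[[0, 0, 0.1, 0, 0, 0], [0, 0, 0, 0, 0, 0], [0, 0, 0, 0, 0, 0]]]'

```text
time_s: 4.97
eef_pos: [0.5501, -0.2845, 0.2614]
eef_rot: [0.0, 0.993, 0.114, 0.0]
wrist_force: [-0.3, 2.3, 5.6]
opening: 0.002
grasp_force: 3.1
```

Call:
send_rows --commands '[[[0, 0, 0.06, 0, 0, 0], [0, 0, 0, 0, 0, 0], [0, 0, 0, 0, 0, 0], [0, 0, 0, 0, 0, 0]]]'

```text
time_s: 5.3
eef_pos: [0.5501, -0.2844, 0.2598]
eef_rot: [0.0, 0.993, 0.114, 0.0]
wrist_force: [-0.7, 0.7, 5.0]
opening: 0.003
grasp_force: 3.3
```

Pressed about 9.5 mm (roughly 6.6 N). Now I swing in small equal steps, with the tool turning along with the table.

Call:
send_rows --commands '[[[-0.0895, -0.0096, 0, 0, 0, 0.245], [-0.0895, -0.0096, 0, 0, 0, 0.245], [-0.0895, -0.0096, 0, 0, 0, 0.245], [-0.0895, -0.0096, 0, 0, 0, 0.245], [-0.0895, -0.0096, 0, 0, 0, 0.245], [-0.0895, -0.0096, 0, 0, 0, 0.245], [-0.0895, -0.0096, 0, 0, 0, 0.245], [-0.0895, -0.0096, 0, 0, 0, 0.245]]]'

```text
time_s: 5.97
eef_pos: [0.5287, -0.2853, 0.26]
eef_rot: [0.001, 1.0, 0.016, 0.001]
wrist_force: [1.8, 1.1, 7.5]
opening: 0.001
grasp_force: 3.3
```

```bash
python3 - <<'E'
from fit import *
o=status.get_obs(); e=o["eef_pos"]-[.5352,-.1753,0]; print(o["eef_pos"],o["wrist_force"],o["grasp_force"],np.hypot(*e[:2]),np.degrees(np.arctan2(e[1],e[0])))
a=imaging.camera("scene")["image"][180:360,240:440]; b=imaging.camera("side")["image"][140:320,240:440]
cv2.imwrite("pics/mid.png",np.hstack([cv2.resize(x,None,fx=2,fy=2) for x in(a,b)]))
E
```

```text
[ 0.5287 -0.2853  0.26  ] [1.8442 1.1478 7.5301] 3.2959775727613305 0.11021856690444422 -93.36274694793096
```

View pics/mid.png

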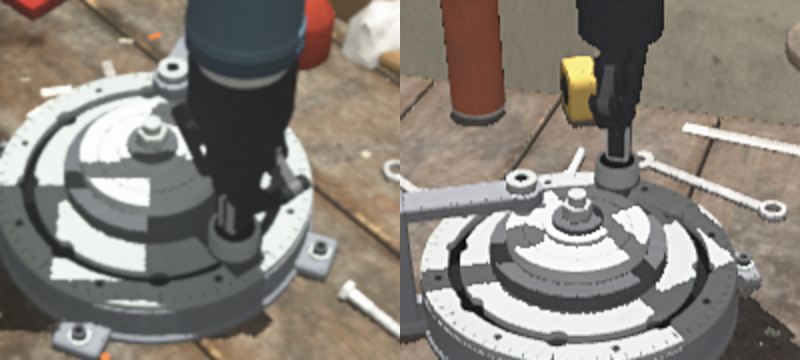

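The housing follows under the fingertips in both views, at crop pixels (235,235) and (617,165). I carry on.

Call:
send_rows --commands '[[[-0.0895, -0.0096, 0, 0, 0, 0.245], [-0.0895, -0.0096, 0, 0, 0, 0.245], [-0.0895, -0.0096, 0, 0, 0, 0.245], [-0.0895, -0.0096, 0, 0, 0, 0.245], [-0.0895, -0.0096, 0, 0, 0, 0.245], [-0.0895, -0.0096, 0, 0, 0, 0.245], [-0.0895, -0.0096, 0, 0, 0, 0.245], [-0.0895, -0.0096, 0, 0, 0, 0.245]]]'

```text
time_s: 6.73
eef_pos: [0.5075, -0.282, 0.2601]
eef_rot: [0.001, 0.997, -0.082, 0.001]
wrist_force: [1.7, 0.7, 6.7]
opening: 0.004
grasp_force: 3.3
```

Call:
send_rows --commands '[[[-0.0895, -0.0096, 0, 0, 0, 0.245], [-0.0895, -0.0096, 0, 0, 0, 0.245], [-0.0895, -0.0096, 0, 0, 0, 0.245], [-0.0895, -0.0096, 0, 0, 0, 0.245], [-0.0895, -0.0096, 0, 0, 0, 0.245], [-0.0895, -0.0096, 0, 0, 0, 0.245], [-0.0895, -0.0096, 0, 0, 0, 0.245], [0, 0, 0, 0, 0, 0]]]'

```text
time_s: 7.4
eef_pos: [0.4894, -0.2757, 0.26]
eef_rot: [0.001, 0.986, -0.167, 0.001]
wrist_force: [-1.6, 0.3, 6.4]
opening: -0.003
grasp_force: 3.3
```

```bash
python3 - <<'E'
from fit import *
o=status.get_obs(); e=o["eef_pos"]-[.5352,-.1753,0]; print(o["eef_pos"],o["wrist_force"],o["grasp_force"],np.hypot(*e[:2]),np.degrees(np.arctan2(e[1],e[0])))
p0=None
for n in ["scene","side"]:
    p=imaging.camera(n); W=cloud(p)
    # housing top annulus, 84 mm high
    m=(abs(W[...,2]-.0835)<.004)&(np.hypot(W[...,0]-o["eef_pos"][0],W[...,1]-o["eef_pos"][1])<.03)
    q=W[m][:,:2]; print(n,m.sum(),cv2.minEnclosingCircle(q.astype(np.float32)) if m.sum()>3 else None)
    x=p["image"][180:360,220:420] if n=="scene" else p["image"][140:320,240:440]
    x=cv2.resize(x,None,fx=2,fy=2); p0=x if p0 is None else np.hstack([p0,x])
cv2.imwrite("pics/late.png",p0)
E
```

```text
[ 0.4894 -0.2757  0.26  ] [-1.6156  0.2644  6.3889] 3.303861542372033 0.11035519321508239 -114.53964916022696
scene 254 ((0.49129718542099, -0.27749937772750854), 0.021271931007504463)
side 172 ((0.4911538362503052, -0.2742781937122345), 0.021368494257330894)
```

View pics/late.png

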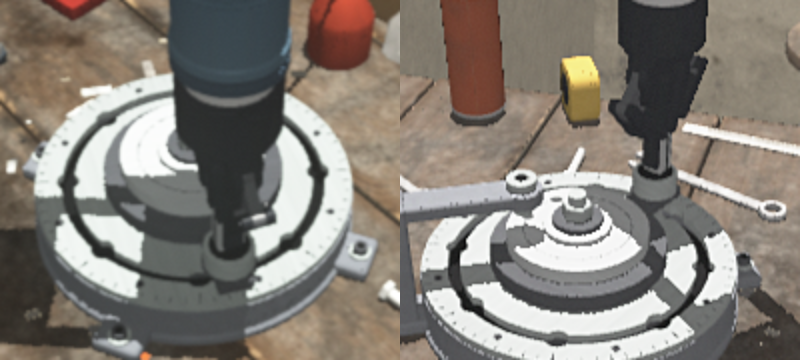

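The table has turned about 31° with roughly 1.5 mm of slip. About 0.24 rad remain, so I do 9 more steps and measure.

Call:
send_rows --commands '[[[-0.0895, -0.0096, 0, 0, 0, 0.245], [-0.0895, -0.0096, 0, 0, 0, 0.245], [-0.0895, -0.0096, 0, 0, 0, 0.245], [-0.0895, -0.0096, 0, 0, 0, 0.245], [-0.0895, -0.0096, 0, 0, 0, 0.245], [-0.0895, -0.0096, 0, 0, 0, 0.245], [-0.0895, -0.0096, 0, 0, 0, 0.245], [-0.0895, -0.0096, 0, 0, 0, 0.245]]]'

```text
time_s: 8.17
eef_pos: [0.471, -0.2652, 0.2601]
eef_rot: [0.001, 0.965, -0.263, 0.001]
wrist_force: [0.2, -0.8, 6.4]
opening: -0.0
grasp_force: 3.3
```

Call:
send_rows --commands '[[[-0.0895, -0.0096, 0, 0, 0, 0.245], [0, 0, 0, 0, 0, 0], [0, 0, 0, 0, 0, 0]]]'

```text
time_s: 8.42
eef_pos: [0.4686, -0.2634, 0.2599]
eef_rot: [0.001, 0.962, -0.274, 0.001]
wrist_force: [-1.3, -1.5, 6.4]
opening: 0.003
grasp_force: 3.3
```

```bash
cat > meas.py <<'E'
from fit import *
o=status.get_obs(); C=np.array([.5352,-.1753]); e=o["eef_pos"][:2]-C; print(o["eef_pos"],o["wrist_force"],o["grasp_force"],np.hypot(*e),np.degrees(np.arctan2(e[1],e[0])))
G=np.array([.4695,-.264]); cs=[]
for n in ["scene","side"]:
    p=imaging.camera(n); W=cloud(p)
    m=(abs(W[...,2]-.0835)<.004)&(np.hypot(W[...,0]-G[0],W[...,1]-G[1])<.035)
    c,r=cv2.minEnclosingCircle(W[m][:,:2].astype(np.float32)); cs.append(c); print(n,m.sum(),np.array(c),r)
d=np.mean(cs,0)-C; print("housing",np.hypot(*d),np.degrees(np.arctan2(d[1],d[0])),"target -127.3")
E
python3 meas.py
```

```text
[ 0.4686 -0.2634  0.2599] [-1.3197 -1.5359  6.3732] 3.314757809348521 0.11047642556355648 -127.10343796160825
scene 270 [ 0.4703 -0.2656] 0.02097727544605732
side 170 [ 0.4702 -0.2624] 0.021207934245467186
housing 0.1099271804483379 -126.2082479016451 target -127.3
```

Call:
send_rows --commands '[[[-0.07, -0.0075, 0, 0, 0, 0.19], [0, 0, 0, 0, 0, 0], [0, 0, 0, 0, 0, 0]]]'

```text
time_s: 8.77
eef_pos: [0.467, -0.2622, 0.2599]
eef_rot: [0.001, 0.959, -0.283, 0.001]
wrist_force: [-0.5, -1.0, 7.0]
opening: 0.003
grasp_force: 3.3
```

```bash
python3 meas.py
```

```text
[ 0.467  -0.2622  0.2599] [-0.4578 -1.0416  7.022 ] 3.306602689262945 0.11049528388656628 -128.1138714321794
scene 254 [ 0.469  -0.2649] 0.021017584949731827
side 182 [ 0.4683 -0.2609] 0.021418945863842964
housing 0.10998898947425541 -127.22381305558135 target -127.3
```

On target within 0.1°. I ease up slowly; if the plunger follows above 7.5 mm, the force stays on.

Call:
send_rows --commands '[[[0, 0, -0.1, 0, 0, 0], [0, 0, -0.1, 0, 0, 0], [0, 0, 0, 0, 0, 0], [0, 0, 0, 0, 0, 0]]]'

```text
time_s: 9.2
eef_pos: [0.467, -0.2622, 0.2658]
eef_rot: [0.001, 0.959, -0.283, 0.001]
wrist_force: [-0.1, -2.1, 4.8]
opening: -0.0
grasp_force: 2.4
```

The force is still there at about 3.5 mm depth, so the plunger is in the hole. I lift clear.

Call:
send_rows --commands '[[[0, 0, -0.1, 0, 0, 0], [0, 0, -0.1, 0, 0, 0], [0, 0, -0.2, 0, 0, 0], [0, 0, -0.5, 0, 0, 0], [0, 0, -0.8, 0, 0, 0], [0, 0, -0.8, 0, 0, 0], [0, 0, -0.8, 0, 0, 0], [0, 0, 0, 0, 0, 0]]]'

```text
time_s: 9.87
eef_pos: [0.4678, -0.2621, 0.3689]
eef_rot: [0.001, 0.959, -0.283, 0.003]
wrist_force: [0.6, -1.0, 0.5]
opening: -0.001
grasp_force: 0.0
```

```bash
python3 meas.py; python3 - <<'E'
from fit import *
p0=None
for n in ["scene","side"]:
    p=imaging.camera(n); print(n,button(p,cloud(p),np.array([.4685,-.263])))
    x=p["image"][180:360,220:420] if n=="scene" else p["image"][160:340,270:470]
    x=cv2.resize(x,None,fx=2,fy=2); p0=x if p0 is None else np.hstack([p0,x])
cv2.imwrite("pics/end.png",p0)
E
```

```text
[ 0.4678 -0.2621  0.3689] [ 0.5801 -1.0335  0.5493] 0.0 0.10989938580015167 -127.83321077228456
scene 209 [ 0.4687 -0.2644] 0.021276695653796196
side 141 [ 0.4685 -0.2601] 0.021376337856054306
housing 0.10950595933614682 -127.43876627642216 target -127.3
scene (np.int64(244), array([ 0.4676, -0.2649,  0.0968]), array([ 0.4689, -0.264 ]), 0.015411270782351494)
side (np.int64(126), array([ 0.4678, -0.2584,  0.0958]), array([ 0.4682, -0.2609]), 0.014461848884820938)
```

View pics/end.png

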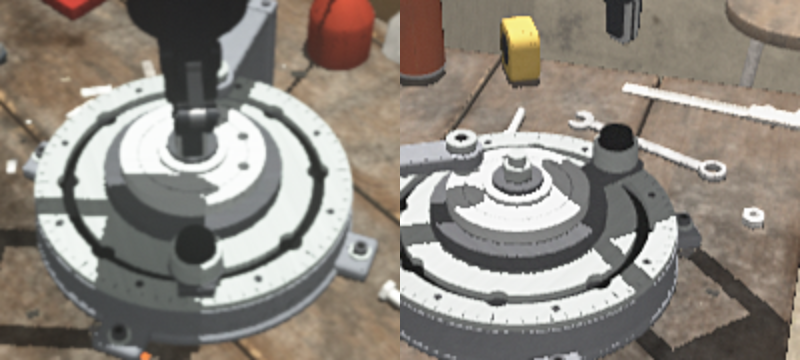

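The button is fully up (z 0.096) at the next hole (-127.4°), the fingers are clear, and the spanner and nut are lying in place. I hand in.

```bash
python3 -c "
from bench import ctrl; print(ctrl.hand_in())"
```

```text
the job is handed in; nothing more can be done
None
```

The job is handed in; no verdict came back. My last measurements put the table one hole clockwise (about 45°) with the plunger fully up in that hole and the fingers clear; I did not measure the flange mark under the bush directly.

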